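Open the twist-lock wax pot and charge it with a wax block

TASK

Charge the cold wax pot. Turn its lid anticlockwise until you feel its tabs come under the gaps in the rim, then lift it off without forcing it and set it gently, knob up, on the folded newspaper; then lower the wax block into the pot to lie flat on the bottom, not dropped in. Leave the brush, the cork sanding block and the wooden cup where they are.

Things in the scene. Friction and masses are not known exactly. Their poses are not given: they have to be found in the camera images.
- pot: Bench wax pot: round steel heater jacket 184 mm across, 98 mm high, on black feet, with a thermostat dial on its front (-x) and two black side grips at its +y and -y, reaching 112 mm from the axis, 67 to 81 mm up. Heavy, fixed to the bench. An aluminium inner pot stands in it, at no set angle to the jacket. Origin: centre of the underside, on the bench; z up.
- pot_mouth (a point): Centre of the inner pot's mouth, level with the rim's top, 105 mm above the bench. A 4 mm thick lip runs round inside the rim, leaving a round opening 123 mm across; below the lip the pot is 145 mm wide. The lip has two gaps on opposite sides, hidden under the lid: neither the jacket's yaw nor the lid's tells where they are.
- pot_floor (a point): Centre of the inner pot's flat floor, top face, 39 mm above the bench, 66 mm below the rim.
- lid_knob (a point): Centre of the round black knob, 38 mm across, 24 mm tall, on the pot's lid, z up along its axis. It stands on a stem 14 mm thick, 13 mm long. The aluminium lid is 154 mm across, 0.2 to 0.35 kg; its top next to the stem is 25 mm below this point, its plate's underside 34 mm, its foot 44.5 mm.
- lid_plate (a point): Centre of the underside of the lid's plate, which lies on the pot's lip with 2.5 mm play sideways. The lid turns freely, with no stop, and is held only by its two tabs under the lip. Turned anticlockwise seen from above it comes free 0.25 to 1.35 rad from where it starts, over a stretch of about 0.25 rad; turned further it is locked again.
- lid_foot (a point): Centre of the foot of the lid's skirt (118 mm across), on which the lid stands when set down. At the foot two tabs, 20 mm wide, stick out on opposite sides under the lip: while locked the lid rises only about 2.5 mm before they catch, which a light lift feels; when they are under the gaps it lifts straight out, clear once 11 mm up.
- paper: Folded newspaper lying on the bench, 300 mm along its x, 220 mm along its y, 4 mm thick; fixed. Origin: centre of the underside, on the bench; z up.
- wax_centre (a point): Centre of the pale wax block: a plain block 70 mm (its x) by 42 mm (its y) by 34 mm high (its z) with rounded edges, about 0.09 kg, lying flat on the bench.
- cork_block: Bystander: cork sanding block faced with sandpaper below, 112 by 58 by 28 mm, larger and flatter than the wax block. Origin: centre of the underside.
- brush: Bystander: flat dusting brush with a wooden handle, lying on the bench, 200 mm long (its x, bristles to +x), 66 mm wide, 17 mm thick. Origin: underside, in the handle's neck, where the handle meets the ferrule.
- cup: Bystander: turned wooden cup, 74 mm across, 85 mm tall. Origin: centre of the underside.
Mind the look-alikes: they are no part of the job. There is more than one size of the part that bears wax_centre; the job needs the smallest.

How it is judged:
On the way, in this order (a step that is already met when the one before it is completed fails the run):
1. the lid is lifted clear of the pot, its skirt above the rim (z of lid_knob in the frame of pot above 0.165 m), for 0.1 s.
2. the lid stands knob up on the newspaper, let go (x of lid_knob in the frame of paper between -0.09 and 0.09 m and y of lid_knob in the frame of paper between -0.05 and 0.05 m and z of lid_knob in the frame of paper below 0.053 m and angle between lid_knob's own z axis and vertical below 0.1 rad and contact force between the fingers and lid below 0.1 N), for 0.2 s.
At the end, for the whole second after the job is handed in: The lid stands knob up (within 0.1 rad) on the newspaper, knob axis within 90 mm (paper's x) and 50 mm (its y) of the paper's centre; the wax block lies flat (within 0.15 rad) on the inner pot's floor; both let go and at rest; bystanders within 30 mm of their start (x of lid_knob in the frame of paper between -0.09 and 0.09 m and y of lid_knob in the frame of paper between -0.05 and 0.05 m and z of lid_knob in the frame of paper below 0.053 m and angle between lid_knob's own z axis and vertical below 0.1 rad and horizontal distance between wax_centre and pot_floor below 0.045 m and z of wax_centre in the frame of pot_floor below 0.022 m and angle between wax_centre's own z axis and vertical below 0.15 rad and linear speed of each of wax, lid below 0.02 m/s); the robot touches nothing.
It fails at once if the lid is forced against the pot (over 50 N) (contact force between lid and pot above 50 N).
It fails at once if the lid is dropped or slammed onto the newspaper (faster than 0.4 m/s within 20 mm of it) (z of lid_knob in the frame of paper below 0.07 m and linear speed of lid above 0.4 m/s).
It fails at once if the wax block is dropped into the pot (faster than 0.4 m/s inside it) (horizontal distance between wax_centre and pot_floor below 0.07 m and z of wax_centre in the frame of pot_floor below 0.06 m and linear speed of wax above 0.4 m/s).
It fails at once if a bystander is moved by more than 30 mm (distance of any of cork_block, brush, cup from where it was at the start of the episode above 0.03 m).
It also fails if it takes over 67 s, if anything falls off the work surface, if the arm or the gripper's body presses on something with over 40 N, if the wrist force passes 120 N, or if a joint passes its speed limit or range.

ROBOT

A 6-joint arm with a two-finger parallel gripper is mounted at the origin on the work surface. World frame = base frame: x ahead of the robot, y to its left, z up, the work surface at z = 0. Lengths are in m, angles in rad, forces in N, time in s.
With the tool pointing down it reaches from about 0.375 to 0.9 m from the base axis. Payload 3.1 kg.
Tool frame: the origin (TCP) lies on the centre line of the jaws, within the pads' length; the fingertips stand 11 mm ahead of it and the grasp point (between the pads) lies 8 mm behind it; x points along the fingers, y is the direction in which the jaws open and shut, and the axes are right-handed (so a half turn about x gives the same grasp; the last joint's range is limited). The gripper opens to 87 mm and grips with 3 to 60 N. Pads are 19 mm wide; open, the fingers measure 117 mm over their backs; the gripper's body (75 mm by 190 mm) begins 51 mm behind the grasp point.
Start: joints at [1.03, 0.527, 1.433, -0, 1.181, -0.178], TCP at [0.222, 0.584, 0.234] pointing down, gripper open.
Joint ranges: [-3.08, 3.08], [-0.75, 2.2], [0.22, 2.44], [-1.43, 4.57], [0, 2.65], [-2.85, 2.85]. Speed limits (rad/s): [2.79, 2.79, 3.14, 3.14, 3.14, 3.14].

INTERFACE

Orientations are given as a unit quaternion [x, y, z, w].
In Python, from rig import robot, camera, camera_info gives the robot as it stands.
- The arm moves only by the shell command python3 -m inch 'ROWS' [FORCE]. ROWS is JSON, a list that holds one entry, the list of rows, each a list of 5 numbers: the shift along the tool's x, y, z in cm, then the turn about the tool's x in rad, then the opening, from 0 (shut) to 1 (fully open). A call has 1 to 8 rows; each row shifts and turns the pose as measured when the row begins, along the tool's axes as they then stand; what a row does not reach is not made up. A row lasts 1/12 s, in which the tool goes at most 41.7 mm and 7.16 degrees, less where a joint would pass 70% of its speed; a pose out of reach is approached as far as the arm can. A call with a gripper value outside its range is refused whole. The fingers move at their own pace and stop on an object; FORCE is the grip in N (left out, the last holds). Time passes only in rows, so rows that do not move let the fingers close. It gives the time, the measured TCP pose, the force and the opening at its end, in the units of the state.
- robot.get_obs(): the state, without advancing time (a new reading comes with each control period).
- camera(name): name is "scene" or "top" or "wrist"; returns the picture (480x640x3 uint8, red, green, blue); there is no depth.
- camera_info(name): a dict with "camera_matrix" (3x3 intrinsics, pixels), "rvec" (rotation vector, rad) and "tvec" (3), from world to camera coordinates, as OpenCV has them. Camera axes: x right, y down, z forward; pixel columns grow to the right and rows downward; lengths in m; the calibration is good to about 2 mm. A picture is of the moment at which its call begins: read the wrist's pose just before it. camera_info takes no time and is no camera call; for the wrist camera it gives the pose at the moment of the call.
- robot.hand_in(): hands the job in, once; it reports no verdict.
The state is a dict: "time": time; "q": joint angles; "joint_velocities": joint speeds; "joint_torque": joint torques, N m; "position": TCP position; "tool_rot": TCP orientation; "ft_force": force on the tool from outside, world axes, zero at the start; "moment": the same for the moment, N m; "grip_width": finger opening in m.
Only numpy, scipy, OpenCV 4.12 (cv2) and the standard library are available. Lean on these libraries where they do the work, as an engineer would, in place of code of your own. Each camera call takes 0.05 s, during which the arm holds its last target. There are 200 camera calls.

## Working session

There is one attempt and no reset: what is moved stays moved. The work goes in short steps, Python scripts to look and compute and a shell command to move; the robot and the scene stay as the last step left them, time stands still between calls to the robot, and variables do not carry over. Pictures are saved under pics/ and viewed, about 8 in all and at most 12, crops included, and the job is handed in when it is done.

```bash
mkdir -p pics; ls; python3 - <<'E'
from rig import robot,camera,camera_info
import cv2,numpy as np
o=robot.get_obs();print({k:np.round(v,3).tolist() for k,v in o.items()})
for n in("top","scene"):
    cv2.imwrite(f"pics/{n}1.png",camera(n)[:,:,::-1]);c=camera_info(n)
    R=cv2.Rodrigues(np.array(c["rvec"]))[0];print(n,c["camera_matrix"],(-R.T@np.array(c["tvec"]).ravel()))
E
```

```text
pics
{'time': 0.0, 'q': [1.029, 0.528, 1.434, -0.0, 1.181, -0.179], 'joint_velocities': [0.0, 0.0, -0.002, 0.001, 0.0, 0.0], 'joint_torque': [-0.0, -44.004, -17.659, 0.063, 0.058, -0.0], 'position': [0.221, 0.584, 0.233], 'tool_rot': [0.127, 0.696, -0.128, 0.695], 'ft_force': [0.166, -0.485, 0.537], 'moment': [-0.008, -0.04, -0.027], 'grip_width': 0.087}
top [[544.22674511   0.         318.15028295]
 [  0.         544.22674511 235.43482985]
 [  0.           0.           1.        ]] [0.43946863 0.03566251 1.51094296]
scene [[479.46476925   0.         319.25581503]
 [  0.         479.46476925 239.10477498]
 [  0.           0.           1.        ]] [1.28311019 0.37232353 1.24535105]
```

View pics/top1.png

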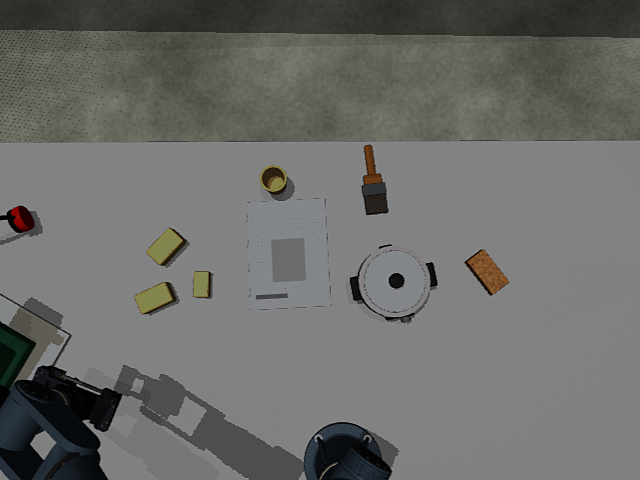

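View pics/scene1.png

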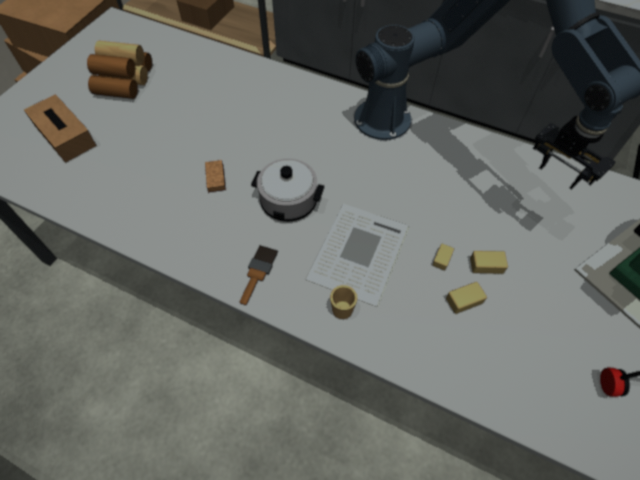

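The top view shows the pot with its knob at (396,281), the paper centred around (288,254), three pale blocks at (167,246), (155,297) and (202,284), the cork at (487,272), the brush at (373,190) and the cup at (274,180). Wax candidates are those three blocks plus the cork (brown). The smallest block looks like the one at (202,284), and I'll check that in a crop.

```bash
cat > h.py <<'E'
from rig import robot,camera,camera_info
import cv2,numpy as np
from scipy.spatial.transform import Rotation as Ro
def world(n,uv,z,c=None):
    c=c or camera_info(n);R=cv2.Rodrigues(np.array(c["rvec"]))[0];t=np.array(c["tvec"]).ravel()
    d=R.T@np.linalg.inv(c["camera_matrix"])@np.array([*uv,1.]);o=-R.T@t
    return o+d*(z-o[2])/d[2]
def tool():
    o=robot.get_obs();R=Ro.from_quat(o["tool_rot"]).as_matrix();return np.array(o["position"]),R,o
def togo(p):
    P,R,o=tool();return np.round(100*R.T@(np.array(p)-P),2)
E
python3 - <<'E'
from h import *
im=cv2.imread("pics/top1.png")
a=cv2.resize(im[220:320,130:220],None,fx=5,fy=5,interpolation=cv2.INTER_CUBIC)
b=cv2.resize(im[240:325,345:445],None,fx=3.4,fy=3.4,interpolation=cv2.INTER_CUBIC)
out=np.zeros((500,800,3),np.uint8);out[:500,:450]=a;out[:b.shape[0],455:455+b.shape[1]]=b
cv2.imwrite("pics/crop1.png",out)
for n,uv,z in[("knob",(396.5,281),.151),("wax",(202,284),.034),("waxB",(155,297),.034),("waxC",(167,246),.034),("paper",(288,254),.004),("cup",(274,180),.085),("brush",(374,180),.017),("cork",(487,272),.028)]:
    print(n,world("top",uv,z).round(3))
for uv in[(247,202),(325,198),(330,305),(251,309)]:print(world("top",uv,.004).round(3))
print("scene knob",world("scene",(286.5,172),.139).round(3),"wax",world("scene",(444,256),.017).round(3))
print(tool()[1].round(2))
E
```

```text
knob [ 0.476 -0.131  0.151]
wax [0.47  0.381 0.034]
waxB [0.435 0.509 0.034]
waxC [0.574 0.48  0.034]
paper [0.554 0.15  0.004]
cup [0.746 0.183 0.085]
brush [ 0.76  -0.089  0.017]
cork [ 0.504 -0.391  0.028]
[0.701 0.267 0.004]
[0.712 0.048 0.004]
[0.414 0.034 0.004]
[0.403 0.251 0.004]
scene knob [ 0.481 -0.128  0.139] wax [0.47  0.39  0.017]
[[-0.    0.35  0.93]
 [-0.    0.93 -0.35]
 [-1.   -0.   -0.  ]]
```

View pics/crop1.png

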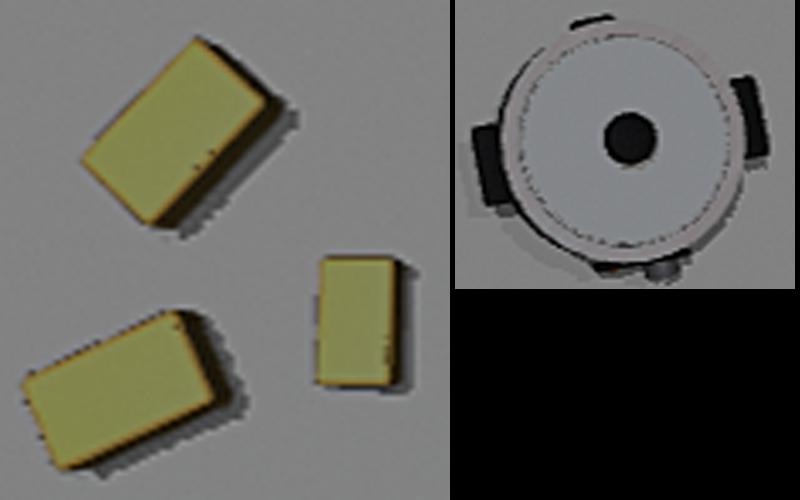

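The crop confirms it: the right-hand block measures about 69 x 41 mm, with its long side along world x and its top centre at pixel (201.2,284.0). The other two blocks are clearly larger. Next I turn the wrist to leave room for the anticlockwise turn, then head for the knob.

```bash
python3 -m inch '[[[0,0,0,0.12,1],[0,0,0,0.12,1],[0,0,0,0.12,1],[0,0,0,0.12,1],[0,0,0,0.12,1],[0,0,0,0.12,1],[0,0,0,0.12,1],[0,0,0,0.12,1]]]' 20
python3 -m inch '[[[0,0,0,0.12,1],[0,0,0,0.12,1],[0,0,0,0.12,1]]]'
python3 - <<'E'
from h import *
print(togo([.479,-.130,.233]),tool()[1].round(3),tool()[2]["q"])
E
```

```text
time: 0.77
position: [0.2196, 0.5807, 0.2277]
tool_rot: [0.44, 0.549, -0.449, 0.55]
ft_force: [-0.4, -0.0, -0.7]
grip_width: 0.087
time: 1.02
position: [0.2189, 0.5796, 0.2259]
tool_rot: [-0.534, -0.455, 0.545, -0.459]
ft_force: [0.4, -0.3, 0.4]
grip_width: 0.0874
[ 0.09 37.3  65.73] [[-0.009  0.986 -0.164]
 [-0.015 -0.164 -0.986]
 [-1.    -0.006  0.016]] [ 1.02958725e+00  5.35178640e-01  1.44216512e+00 -1.86655277e-05
  1.18121667e+00  1.19444485e+00]
```

```bash
python3 -m inch '[[[-0.06,1.9,3.3,0,1],[-0.06,1.9,3.3,0,1],[-0.06,1.9,3.3,0,1],[-0.06,1.9,3.3,0,1],[-0.06,1.9,3.3,0,1],[-0.06,1.9,3.3,0,1],[-0.06,1.9,3.3,0,1],[-0.06,1.9,3.3,0,1]]]'
python3 -m inch '[[[-0.06,1.9,3.3,0,1],[-0.06,1.9,3.3,0,1],[-0.06,1.9,3.3,0,1],[-0.06,1.9,3.3,0,1],[-0.06,1.9,3.3,0,1],[-0.06,1.9,3.3,0,1],[-0.06,1.9,3.3,0,1],[-0.06,1.9,3.3,0,1]]]'
python3 - <<'E'
from h import *
print(togo([.479,-.130,.233]),tool()[1].round(3),tool()[2]["q"])
E
```

```text
time: 1.68
position: [0.3245, 0.2896, 0.2295]
tool_rot: [-0.532, -0.459, 0.543, -0.46]
ft_force: [0.7, 0.2, 0.1]
grip_width: 0.0868
time: 2.35
position: [0.4338, -0.0094, 0.2363]
tool_rot: [-0.531, -0.459, 0.544, -0.46]
ft_force: [1.4, -0.2, -0.1]
grip_width: 0.0871
[ 0.42  6.34 11.21] [[-0.013  0.988 -0.154]
 [-0.012 -0.155 -0.988]
 [-1.    -0.011  0.014]] [-0.26971522  0.27191855  1.87796162 -0.01807366  1.00101266 -0.10472288]
```

```bash
python3 -m inch '[[[0,1.8,3.3,0,1],[0,1.8,3.3,0,1],[0,1.8,3.3,0,1],[0,0.8,1.2,0,1],[0,0,0,0,1],[0,0,0,0,1]]]'
python3 - <<'E'
from h import *
print(togo([.479,-.130,.233]),tool()[1].round(3),tool()[2]["q"])
c=camera_info("wrist");im=camera("wrist")
cv2.imwrite("pics/w1.png",im[:,:,::-1])
E
```

```text
time: 2.85
position: [0.481, -0.1433, 0.2362]
tool_rot: [-0.534, -0.455, 0.546, -0.458]
ft_force: [0.2, 1.2, -0.1]
grip_width: 0.0869
[ 0.31 -0.42 -1.28] [[-0.011  0.986 -0.166]
 [-0.014 -0.166 -0.986]
 [-1.    -0.008  0.016]] [-0.5019179   0.36172293  1.72859204 -0.020184    1.05422019 -0.32538286]
```

View pics/w1.png

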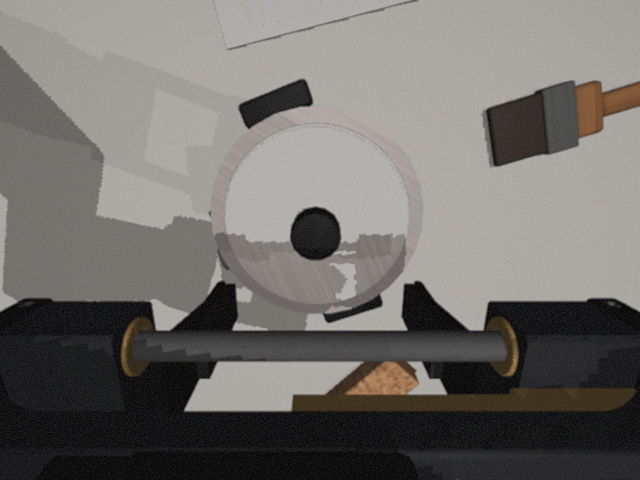

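The wrist view shows the knob top centred at about (315.5,233) and the lid disc at about (317,215).

```bash
python3 - <<'E'
from h import *
k=world("wrist",(315.5,233),.151);print(k,world("wrist",(317,215.5),.108),world("wrist",(315.5,258.5),.148),world("wrist",(315.5,207.5),.151),world("wrist",(290.5,233),.151),world("wrist",(341,233),.151))
print(togo([.479,-.130,.133]),togo([*k[:2],.133]))
E
```

```text
[ 0.48076523 -0.12707455  0.151     ] [ 0.48159988 -0.12464998  0.108     ] [ 0.47719514 -0.14752279  0.148     ] [ 0.48392698 -0.10865693  0.151     ] [ 0.46299291 -0.12413595  0.151     ] [ 0.49886747 -0.13006769  0.151     ]
[10.3  -0.31 -1.39] [10.3  -0.18 -1.71]
```

```bash
python3 -m inch '[[[0,-0.2,-1.5,0,1],[2,0,0,0,1],[2,0,0,0,1],[1.5,0,0,0,1],[0.5,0,0,0,1],[0,0,0,0,1],[0,0,0,0,1]]]'
python3 - <<'E'
from h import *
print(togo([.480,-.128,.133]),tool()[1][:,0].round(3))
E
```

```text
time: 3.48
position: [0.4748, -0.1136, 0.1751]
tool_rot: [-0.53, -0.462, 0.543, -0.459]
ft_force: [0.4, -0.4, 1.3]
grip_width: 0.087
[4.21 0.79 1.3 ] [-0.016 -0.009 -1.   ]
```

```bash
python3 -m inch '[[[0,0.4,0.65,0,1],[0,0,0,0,1],[1.2,0,0,0,1],[1.2,0,0,0,1],[0,0,0,0,1],[0,0,0,0,1]]]'
python3 - <<'E'
from h import *
print(togo([.480,-.128,.133]),tool()[1][:,0].round(3))
E
```

```text
time: 3.98
position: [0.4814, -0.1223, 0.1557]
tool_rot: [-0.531, -0.459, 0.541, -0.463]
ft_force: [0.0, 0.1, -0.4]
grip_width: 0.0871
[ 2.28 -0.04  0.55] [-0.006 -0.014 -1.   ]
```

```bash
python3 -m inch '[[[0,0,0.4,0,1],[0,0,0,0,1],[1,0,0,0,1],[0.8,0,0,0,1],[0,0,0,0,1],[0,0,0,0,1]]]'
python3 - <<'E'
from h import *
print(togo([.480,-.128,.133]),tool()[1][:,0].round(3))
E
```

```text
time: 4.48
position: [0.4826, -0.1285, 0.139]
tool_rot: [-0.532, -0.456, 0.54, -0.465]
ft_force: [-0.4, 0.5, -0.9]
grip_width: 0.0873
[ 0.6  -0.26 -0.02] [-0.001 -0.016 -1.   ]
```

```bash
python3 -m inch '[[[0.45,-0.2,0,0,1],[0,0,0,0,1],[0,0,0,0,0],[0,0,0,0,0],[0,0,0,0,0],[0,0,0,0,0],[0,0,0,0,0],[0,0,0,0,0]]]' 15
python3 - <<'E'
from h import *
print(togo([.480,-.128,.133]),tool()[1][:,0].round(3),tool()[2]["ft_force"],tool()[2]["moment"])
E
```

```text
time: 5.15
position: [0.4802, -0.1279, 0.1338]
tool_rot: [-0.532, -0.457, 0.54, -0.465]
ft_force: [0.2, 0.0, -0.0]
grip_width: 0.0549
[ 0.08 -0.02  0.01] [-0.002 -0.016 -1.   ] [ 0.21645616  0.03176253 -0.04124511] [-0.08167624  0.04678315 -0.01653578]
```

```bash
python3 -m inch '[[[0,0,0,0,0],[0,0,0,0,0],[0,0,0,0,0],[0,0,0,0,0],[0,0,0,0,0],[0,0,0,0,0]]]'
python3 - <<'E'
from h import *
print(togo([.480,-.128,.133]),tool()[1].round(3),tool()[2]["ft_force"],tool()[2]["moment"])
E
```

```text
time: 5.65
position: [0.4802, -0.1279, 0.134]
tool_rot: [-0.532, -0.457, 0.54, -0.465]
ft_force: [0.2, 0.8, -0.5]
grip_width: 0.0376
[ 0.1  -0.02  0.01] [[-0.001  0.989 -0.151]
 [-0.016 -0.151 -0.988]
 [-1.     0.001  0.016]] [ 0.20005247  0.7527852  -0.46397712] [-0.04464021  0.07354783  0.01556641]
```

```bash
cat > s.py <<'E'
from h import *
P,R,o=tool();print("pos",(1000*P).round(1),"yaw",np.arctan2(R[1,1],R[0,1]).round(3),"F",np.round(o["ft_force"],1),"M",np.round(o["moment"],2),"q6",round(o["q"][5],2),"tilt",R[:2,0].round(3),"t",round(float(o["time"]),2))
E
python3 -m inch '[[[-0.2,0,0,0,0]]]' >/dev/null; python3 s.py
python3 -m inch '[[[-0.2,0,0,0,0]]]'>/dev/null; python3 s.py
python3 -m inch '[[[-0.2,0,0,0,0]]]'>/dev/null; python3 s.py
```

```text
pos [ 479.8 -127.7  135.6] yaw -0.151 F [ 0.7  0.7 -3.1] M [-0.03  0.09  0.02] q6 -0.31 tilt [-0.003 -0.015] t 5.73
pos [ 479.4 -127.5  136.8] yaw -0.151 F [  3.1  -2.8 -22.2] M [-0.5  -0.5   0.03] q6 -0.31 tilt [-0.003 -0.015] t 5.82
pos [ 479.1 -127.6  137.2] yaw -0.152 F [  4.4  -3.1 -24.6] M [-0.48 -0.76 -0.03] q6 -0.31 tilt [-0.004 -0.015] t 5.9
```

Locked is clear to feel: about 22 N at 2.5–3 mm up. Next I relax and turn.

```bash
python3 -m inch '[[[0.15,0,0,0,0],[0,0,0,-0.1,0],[0,0,0,-0.1,0],[0,0,0,0,0],[0,0,0,0,0]]]' >/dev/null; python3 s.py
python3 -m inch '[[[-0.15,0,0,0,0],[0,0,0,0,0]]]'>/dev/null; python3 s.py
```

```text
pos [ 477.9 -126.7  135.9] yaw 0.054 F [-0.6 -0.5 -2.4] M [-0.06  0.02  0.03] q6 -0.52 tilt [-0.008 -0.012] t 6.32
pos [ 477.7 -126.4  137.2] yaw 0.05 F [ 0.5 -1.4 -5.9] M [-0.24 -0.18  0.08] q6 -0.51 tilt [-0.009 -0.012] t 6.48
```

```bash
python3 -m inch '[[[0.1,0.1,0.1,-0.1,0],[0,0,0,0,0]]]' >/dev/null; python3 s.py
python3 -m inch '[[[-0.15,0,0,0,0],[-0.15,0,0,0,0]]]'>/dev/null; python3 s.py
```

```text
pos [ 478.8 -127.4  136.6] yaw 0.151 F [ 0.7 -0.4 -1.7] M [-0.01  0.06  0.  ] q6 -0.61 tilt [-0.009 -0.012] t 6.65
pos [ 478.3 -127.2  137.7] yaw 0.146 F [  4.1  -2.5 -23.1] M [-0.43 -0.8   0.01] q6 -0.61 tilt [-0.01  -0.011] t 6.82
```

```bash
python3 -m inch '[[[0.15,0.05,0,0,0],[0,0.05,0,-0.1,0],[0,0,0,0,0]]]' >/dev/null; python3 s.py
python3 -m inch '[[[-0.15,0,0,0,0],[-0.15,0,0,0,0]]]'>/dev/null; python3 s.py
```

```text
pos [ 479.  -126.8  136.7] yaw 0.244 F [-0.2 -0.1 -2.2] M [-0.01  0.   -0.05] q6 -0.71 tilt [-0.011 -0.01 ] t 7.07
pos [ 478.7 -126.6  138.5] yaw 0.239 F [  3.9  -1.9 -24. ] M [-0.36 -0.79 -0.01] q6 -0.7 tilt [-0.012 -0.01 ] t 7.23
```

```bash
python3 -m inch '[[[0.15,0.05,0,0,0],[0,0.05,0,-0.1,0],[0,0,0,0,0]]]' >/dev/null; python3 s.py
python3 -m inch '[[[-0.15,0,0,0,0],[-0.15,0,0,0,0]]]'>/dev/null; python3 s.py
```

```text
pos [ 479.6 -126.3  138.1] yaw 0.338 F [-0.6 -0.3 -3. ] M [-0.07  0.06  0.05] q6 -0.8 tilt [-0.013 -0.01 ] t 7.48
pos [ 479.1 -125.9  139.6] yaw 0.332 F [  3.6  -3.2 -25.3] M [-0.31 -0.74  0.04] q6 -0.79 tilt [-0.014 -0.009] t 7.65
```

The knob is slipping slightly in the fingers under the 25 N probes (TCP z has crept up 2 mm). I'll use a firmer grip and gentler probes.

```bash
python3 -m inch '[[[0.2,0,0.1,0,0],[0,0,0.05,-0.1,0],[0,0,0,0,0]]]' 35 >/dev/null; python3 s.py
python3 -m inch '[[[-0.2,0,0,0,0]]]'>/dev/null; python3 s.py
python3 -m inch '[[[-0.1,0,0,0,0]]]'>/dev/null; python3 s.py
```

```text
pos [ 479.6 -127.3  138.9] yaw 0.431 F [-0.4  0.8 -2.7] M [ 0.01  0.12 -0.  ] q6 -0.89 tilt [-0.014 -0.009] t 7.9
pos [ 479.6 -127.4  141.4] yaw 0.428 F [-0.2 -0.5 -3.3] M [-0.06  0.18 -0.  ] q6 -0.89 tilt [-0.014 -0.009] t 7.98
pos [ 479.5 -127.4  143.3] yaw 0.426 F [-1.2 -0.  -2.3] M [-0.08  0.15  0.02] q6 -0.89 tilt [-0.014 -0.009] t 8.07
```

It's free: 4 mm beyond the catch with only the lid's weight (about 2.5 N) on the wrist. I turn a little further into the window, then lift while watching the force.

```bash
python3 -m inch '[[[0,0,0,-0.05,0],[0,0,0,0,0]]]' >/dev/null; python3 s.py
python3 -m inch '[[[-0.2,0,0,0,0],[-0.2,0,0,0,0]]]'>/dev/null; python3 s.py
python3 -m inch '[[[-0.2,0,0,0,0]]]'>/dev/null; python3 s.py
```

```text
pos [ 479.4 -127.8  144.8] yaw 0.474 F [-1.2  0.1 -2.7] M [ 0.01  0.16 -0.04] q6 -0.94 tilt [-0.013 -0.01 ] t 8.23
pos [ 479.8 -127.8  149.7] yaw 0.47 F [ 0.4 -0.7 -2.7] M [-0.05 -0.01 -0.01] q6 -0.93 tilt [-0.012 -0.01 ] t 8.4
pos [ 480.2 -127.8  152.2] yaw 0.468 F [ 0.1 -0.3 -2.8] M [-0.08  0.01  0.04] q6 -0.93 tilt [-0.011 -0.011] t 8.48
```

```bash
python3 -m inch '[[[-1,0,0,0,0],[-1.2,0,0,0,0],[-1.2,0,0,0,0],[-1,0,0,0,0],[0,0,0,0,0],[0,0,0,0,0]]]' >/dev/null; python3 s.py
python3 -c "
from h import *
print(togo([.557,.150,.2]))"
```

```text
pos [ 481.7 -127.4  199.7] yaw 0.463 F [-0.4 -0.5 -3. ] M [-0.01 -0.02 -0.01] q6 -0.93 tilt [-0.008 -0.012] t 8.98
[ -0.41  19.12 -21.46]
```

```bash
python3 -m inch '[[[-0.05,1,-1.1,0,0],[-0.05,1.9,-2.1,0,0],[-0.05,2,-2.2,0,0],[-0.05,2,-2.2,0,0],[-0.05,2,-2.2,0,0],[-0.05,2,-2.2,0,0],[-0.05,2,-2.2,0,0],[-0.05,2,-2.2,0,0]]]' >/dev/null; python3 s.py
python3 -m inch '[[[0,1.5,-1.6,0,0],[0,0.7,-0.8,0,0],[0,0,0,0,0],[0,0,0,0,0]]]' >/dev/null; python3 s.py
python3 -c "
from h import *
print(togo([.557,.150,.2]))"
```

```text
pos [543.3  87.8 195.8] yaw 0.447 F [ 0.8 -0.1 -2.9] M [-0.08 -0.03  0.  ] q6 -0.47 tilt [-0.013 -0.014] t 9.65
pos [552.5 126.2 192. ] yaw 0.453 F [ 0.   0.3 -2.5] M [-0.04 -0.01 -0.01] q6 -0.41 tilt [-0.016 -0.012] t 9.98
[-0.84  1.43 -1.94]
```

```bash
python3 -m inch '[[[0,0.7,-1,0,0],[0.5,0.2,-0.3,0,0],[2,0,0,0,0],[2.5,0,0,0,0],[2.5,0,0,0,0],[2,0,0,0,0],[0.5,0,0,0,0],[0,0,0,0,0]]]' >/dev/null; python3 s.py
python3 -c "
from h import *
print(togo([.557,.150,.047]))"
```

```text
pos [554.4 134.9  88.3] yaw 0.444 F [-0.  -0.  -1.8] M [-0.02  0.05  0.02] q6 -0.38 tilt [-0.014 -0.014] t 10.65
[ 4.1   0.96 -1.28]
```

```bash
python3 -m inch '[[[0,0.6,-0.8,0,0],[0.2,0.2,-0.3,0,0],[1,0,0,0,0],[1,0,0,0,0],[0.6,0,0,0,0],[0.2,0,0,0,0],[0,0,0,0,0]]]' >/dev/null; python3 s.py
python3 -m inch '[[[0.25,0,0,0,0],[0.25,0,0,0,0]]]' >/dev/null; python3 s.py
```

```text
pos [560.3 149.   59.4] yaw 0.443 F [-0.2 -0.1 -2.2] M [-0.01  0.04 -0.01] q6 -0.35 tilt [-0.005 -0.014] t 11.23
pos [560.5 148.9  54.4] yaw 0.443 F [ 0.5 -0.3 -2.7] M [-0.03  0.02  0.02] q6 -0.35 tilt [-0.005 -0.014] t 11.4
```

```bash
python3 -m inch '[[[0.25,0,0,0,0],[0.25,0,0,0,0]]]' >/dev/null; python3 s.py
python3 -m inch '[[[0.15,0,0,0,0]]]' >/dev/null; python3 s.py
python3 -m inch '[[[0.1,0,0,0,0]]]' >/dev/null; python3 s.py
```

```text
pos [560.8 148.8  49.2] yaw 0.443 F [ 0.6 -0.1 -2.3] M [0.05 0.01 0.06] q6 -0.35 tilt [-0.004 -0.014] t 11.57
pos [560.7 148.6  47.4] yaw 0.442 F [-0.3  0.3 -1.8] M [-0.07 -0.04 -0.05] q6 -0.35 tilt [-0.004 -0.014] t 11.65
pos [560.9 148.5  46.3] yaw 0.442 F [ 1.1 -1.4  0.7] M [-0.3   0.13  0.08] q6 -0.35 tilt [-0.004 -0.014] t 11.73
```

```bash
python3 -m inch '[[[0.08,0,0,0,0]]]' >/dev/null; python3 s.py
python3 -m inch '[[[0,0,0,0,1],[0,0,0,0,1],[0,0,0,0,1],[0,0,0,0,1],[0,0,0,0,1],[0,0,0,0,1],[0,0,0,0,1]]]';  python3 s.py
```

```text
pos [561.1 148.4  46. ] yaw 0.443 F [-0.7 -0.   6.3] M [-0.24  0.61  0.02] q6 -0.35 tilt [-0.004 -0.014] t 11.82
time: 12.4
position: [0.563, 0.1486, 0.0475]
tool_rot: [0.374, 0.594, -0.382, 0.6]
ft_force: [0.2, 0.7, -0.2]
grip_width: 0.0761
pos [563.  148.6  47.5] yaw 0.442 F [ 0.2  0.7 -0.2] M [-0.02  0.02 -0.01] q6 -0.35 tilt [ 0.001 -0.014] t 12.4
```

```bash
python3 -m inch '[[[0,0,0,0,1],[0,0,0,0,1],[-0.8,0,0,0,1],[-2,0,0,0,1],[-3,0,0,0,1],[-3,0,0,0,1],[-3,0,0,0,1],[-2,0,0,0,1]]]' >/dev/null
python3 -m inch '[[[0,0,0,-0.11,1],[0,0,0,-0.11,1],[0,0,0,-0.11,1],[0,0,0,-0.11,1],[0,0,0,-0.11,1],[0,0,0,-0.11,1],[0,0,0,-0.11,1],[0,0,0,-0.11,1]]]'>/dev/null
python3 -m inch '[[[0,0,0,-0.11,1],[0,0,0,-0.11,1],[0,0,0,-0.03,1],[0,0,0,0,1]]]'>/dev/null
python3 s.py
python3 -c "
from h import *
print(world('top',(201.2,284),.034),togo([.47,.382,.2]))
cv2.imwrite('pics/top2.png',cv2.resize(camera('top')[150:350,150:470,::-1],None,fx=2.5,fy=2.5))"
```

```text
pos [561.3 151.  203.5] yaw 1.63 F [ 0.2 -0.6  0.3] M [ 0.03  0.   -0.01] q6 -1.55 tilt [ 0.008 -0.013] t 14.07
[0.47047264 0.38361428 0.034     ] [-1.000e-02  2.361e+01 -7.740e+00]
```

View pics/top2.png

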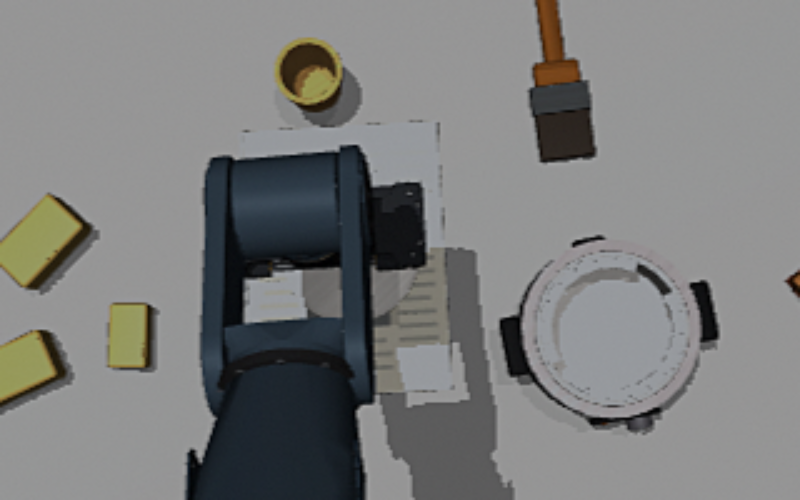

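The pot is open, with its mouth centre at crop (612,333), i.e. pixel (395,283). The lid is on the paper under the arm, and nothing else has moved. Now to the wax block.

```bash
python3 -m inch '[[[0,3,-1,0,1],[0,3.5,-1.1,0,1],[0,3.5,-1.1,0,1],[0,3.5,-1.1,0,1],[0,3.5,-1.1,0,1],[0,2.5,-0.9,0,1],[0,0,0,0,1],[0,0,0,0,1]]]' >/dev/null
python3 s.py
python3 - <<'E'
from h import *
print(world('top',(395,283),.105),togo([.47,.382,.2]))
cv2.imwrite('pics/w2.png',camera('wrist')[:,:,::-1])
E
```

```text
pos [487.3 348.6 202.7] yaw 1.614 F [ 0.4 -0.2  0.1] M [ 0.07 -0.03  0.03] q6 -1.16 tilt [ 0.013 -0.012] t 14.78
[ 0.47215554 -0.13290161  0.105     ] [ 0.21  3.42 -1.58]
```

View pics/w2.png

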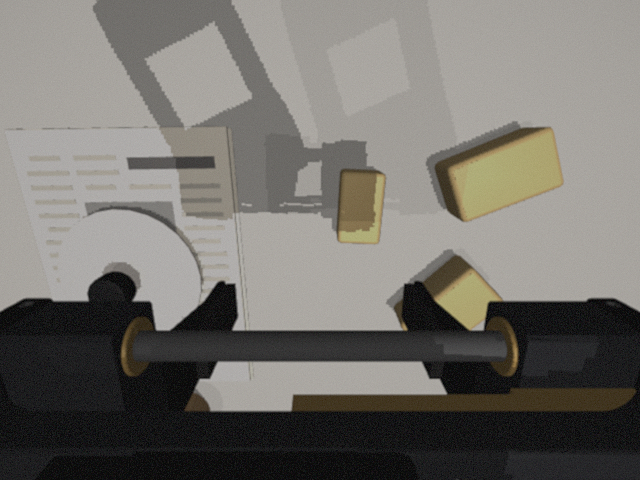

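The lid stands upright on the paper (knob at (112,290)), and the small wax block is at about (362,206). I'll enlarge that for the yaw.

```bash
python3 - <<'E'
import cv2
im=cv2.imread('pics/w2.png')
cv2.imwrite('pics/w2c.png',cv2.resize(im[155:260,320:405],None,fx=5,fy=5,interpolation=cv2.INTER_CUBIC))
E
```

```text
(no output)
```

View pics/w2c.png

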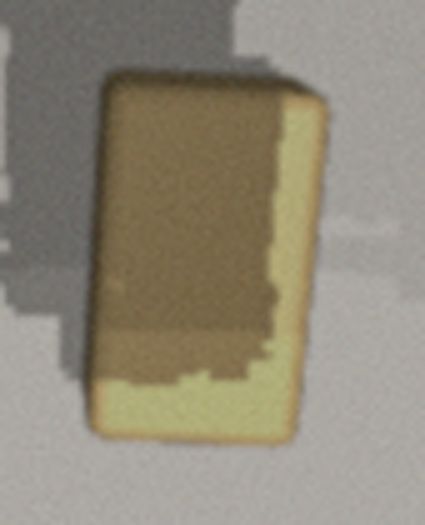

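```bash
python3 - <<'E'
from h import *
c=[(110,80),(326,98),(297,440),(95,436)]
w=np.array([world("wrist",(320+x/5-.4,155+y/5-.4),.034) for x,y in c]);print(w.round(4),w.mean(0))
for i in range(4):
    d=w[(i+1)%4]-w[i];print(np.linalg.norm(d).round(4),np.arctan2(d[1],d[0]).round(3))
print(togo([*w.mean(0)[:2],.1]))
E
```

```text
[[0.4374 0.3658 0.034 ]
 [0.439  0.4058 0.034 ]
 [0.5053 0.4067 0.034 ]
 [0.5062 0.3671 0.034 ]] [0.47198235 0.38633043 0.034     ]
0.04 1.531
0.0663 0.014
0.0397 -1.547
0.0688 -3.123
[10.21  3.98 -1.49]
```

```bash
python3 -m inch '[[[0,2,-0.9,0.025,1],[0,1,-0.3,0,1],[1,0,0,0,1],[2.5,0,0,0,1],[2.5,0,0,0,1],[1.5,0,0,0,1],[0,0,0,0,1],[0,0,0,0,1]]]' >/dev/null
python3 s.py
python3 -c "
from h import *
print(togo([.471,.385,.019]))"
```

```text
pos [482.  369.  124.1] yaw 1.58 F [-0.5  0.6 -0. ] M [ 0.04  0.03 -0.03] q6 -1.08 tilt [ 0.018 -0.015] t 15.5
[10.47  1.77 -1.28]
```

```bash
python3 -m inch '[[[0,1.1,-0.8,0,1],[0,0.4,-0.2,0,1],[1,0,0,0,1],[2,0,0,0,1],[2,0,0,0,1],[1,0,0,0,1],[0,0,0,0,1],[0,0,0,0,1]]]' >/dev/null
python3 s.py
python3 -c "
from h import *
print(togo([.471,.385,.019]))"
```

```text
pos [476.7 386.4  66.1] yaw 1.58 F [ 0.4  0.9 -0.2] M [0.01 0.05 0.03] q6 -1.05 tilt [ 0.03  -0.009] t 16.17
[ 4.69 -0.09 -0.71]
```

```bash
python3 -m inch '[[[0,0,-0.5,0,1],[0,0,0,0,1],[1.2,0,0,0,1],[1.5,0,0,0,1],[0.7,0,0,0,1],[0,0,0,0,1],[0,0,0,0,1]]]' >/dev/null
python3 s.py
python3 -c "
from h import *
print(togo([.471,.385,.019]))"
```

```text
pos [474.7 388.   34. ] yaw 1.581 F [0.  0.3 0.3] M [ 0.05  0.03 -0.03] q6 -1.04 tilt [ 0.037 -0.005] t 16.75
[ 1.48 -0.28 -0.43]
```

```bash
python3 -m inch '[[[0,-0.2,-0.3,0,1],[0.8,0,0,0,1],[0.5,0,0,0,1],[0,0,0,0,1],[0,0,0,0,1]]]' >/dev/null
python3 s.py
python3 -c "
from h import *
print(togo([.471,.385,.019]))"
python3 -m inch '[[[0,0,0,0,0],[0,0,0,0,0],[0,0,0,0,0],[0,0,0,0,0],[0,0,0,0,0],[0,0,0,0,0],[0,0,0,0,0],[0,0,0,0,0]]]' 12
python3 -m inch '[[[0,0,0,0,0],[0,0,0,0,0]]]' 
python3 s.py
```

```text
pos [472.6 385.9  20.7] yaw 1.581 F [ 0.7  0.1 -0.2] M [ 0.04  0.04 -0.03] q6 -1.04 tilt [ 0.039 -0.004] t 17.17
[ 0.17 -0.09 -0.17]
time: 17.83
position: [0.4733, 0.3863, 0.0215]
tool_rot: [-0.005, 0.693, 0.003, 0.721]
ft_force: [0.3, -0.1, 0.7]
grip_width: 0.0416
time: 18.0
position: [0.4733, 0.3863, 0.0215]
tool_rot: [-0.005, 0.693, 0.003, 0.721]
ft_force: [0.4, 0.4, 0.1]
grip_width: 0.0418
pos [473.3 386.3  21.5] yaw 1.581 F [0.4 0.4 0.1] M [0.01 0.   0.02] q6 -1.04 tilt [ 0.041 -0.003] t 18.0
```

The wax is gripped (41.7 mm). Lift and carry.

```bash
python3 -m inch '[[[-0.8,0,0,0,0],[-2,0,0,0,0],[-3.3,0,0,0,0],[-3.5,0,0,0,0],[-3.5,0,0,0,0],[-2,0,0,0,0],[0,0,0,0,0]]]' 20
python3 s.py
python3 -c "
from h import *
print(togo([.479,-.129,.2]))"
```

```text
time: 18.58
position: [0.4647, 0.3855, 0.1778]
tool_rot: [-0.006, 0.696, 0.001, 0.718]
ft_force: [0.1, -0.6, -0.3]
grip_width: 0.0417
pos [464.7 385.5 177.8] yaw 1.581 F [ 0.1 -0.6 -0.3] M [ 0.05  0.03 -0.06] q6 -1.05 tilt [ 0.032 -0.007] t 18.58
[ -1.81 -51.47   0.97]
```

```bash
python3 -m inch '[[[-0.2,-1.5,0.05,0,0],[-0.2,-2.5,0.05,0,0],[-0.2,-3.3,0.05,0,0],[-0.2,-3.3,0.05,0,0],[-0.2,-3.3,0.05,0,0],[-0.2,-3.3,0.05,0,0],[-0.2,-3.3,0.05,0,0],[-0.2,-3.3,0.05,0,0]]]' >/dev/null
python3 s.py
python3 -m inch '[[[-0.1,-3.3,0.05,0,0],[-0.1,-3.3,0.05,0,0],[-0.1,-3.3,0.05,0,0],[-0.1,-3.3,0.05,0,0],[-0.1,-3.3,0.05,0,0],[-0.1,-3.3,0.05,0,0]]]' >/dev/null
python3 s.py
python3 -c "
from h import *
print(togo([.479,-.129,.2]))"
```

```text
pos [464.6 139.5 190. ] yaw 1.594 F [ 0.8 -1.4 -1.4] M [ 0.01 -0.01  0.03] q6 -1.52 tilt [ 0.023 -0.007] t 19.25
pos [460.5 -70.3 190.6] yaw 1.593 F [ 0.6 -0.1 -0.4] M [ 0.04 -0.04  0.03] q6 -1.98 tilt [ 0.003 -0.005] t 19.75
[-0.91 -5.92  1.72]
```

```bash
python3 -m inch '[[[0,-2,0.6,0,0],[0,-1.3,0.6,0,0],[0,-0.3,0.2,0,0],[0,0,0,0,0],[0,0,0,0,0]]]' >/dev/null
python3 s.py
python3 - <<'E'
from h import *
print(togo([.479,-.129,.2]))
im=camera('top');cv2.imwrite('pics/top3.png',cv2.resize(im[230:330,330:460,::-1],None,fx=5,fy=5,interpolation=cv2.INTER_CUBIC))
im=camera('wrist');cv2.imwrite('pics/w3.png',im[:,:,::-1])
E
```

```text
pos [ 469.  -115.3  185.4] yaw 1.581 F [-1.4 -0.3 -0.3] M [ 0.09  0.04 -0.04] q6 -2.05 tilt [-0.008 -0.003] t 20.17
[-1.46 -1.39  0.97]
```

View pics/w3.png

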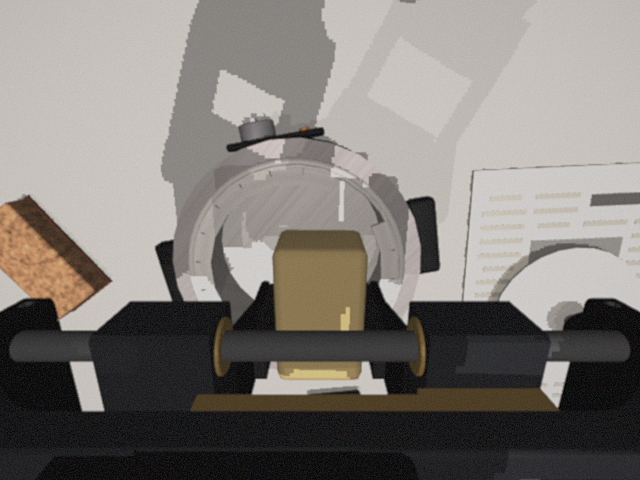

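The wrist view shows the block held level over the open mouth. The rim's outer edges are at about (173,250), (421,250) and (297,137); the inner rim edges are at about (190,250), (405,250) and (297,159). I'll check the mouth centre from these.

```bash
python3 - <<'E'
from h import *
for L,z in(([(173,250),(421,250),(297,137),(200,185),(385,175)],.1),([(190,250),(405,250),(297,159)],.105)):
    w=np.array([world("wrist",p,z) for p in L])[:,:2]
    A=np.c_[2*w,np.ones(len(w))];s=np.linalg.lstsq(A,(w**2).sum(1),rcond=None)[0];print(s[:2],np.sqrt(s[2]+s[0]**2+s[1]**2))
E
```

```text
[ 0.48035623 -0.12967448] 0.09161573180995158
[ 0.48034431 -0.12931647] 0.07864819893221023
```

The fit gives the centre at (0.480,-0.1295) with radius 91.6 mm (expected 92), which agrees with the knob measurement.

```bash
python3 -m inch '[[[0,-0.9,0.7,0,0],[0,-0.4,0.3,0,0],[0,0,0,0,0],[0,0,0,0,0]]]' >/dev/null
python3 s.py
python3 -m inch '[[[1,0,0,0,0],[1,0,0,0,0],[0.8,0,0,0,0],[0,0,0,0,0],[0,0,0,0,0]]]' >/dev/null
python3 s.py
python3 -c "
from h import *
print(togo([.48,-.1295,.0615]))"
```

```text
pos [ 479.5 -125.   185.4] yaw 1.588 F [ 0.5  0.8 -0.8] M [0.02 0.06 0.01] q6 -2.06 tilt [-0.009 -0.002] t 20.6
pos [ 480.3 -124.2  157.3] yaw 1.59 F [-0.3 -0.3  0.2] M [ 0.   -0.02 -0.01] q6 -2.06 tilt [-0.007 -0.003] t 21.02
[ 9.58 -0.51  0.02]
```

```bash
python3 -m inch '[[[0,-0.3,0,0,0],[0,0,0,0,0],[1.2,0,0,0,0],[1.5,0,0,0,0],[1.5,0,0,0,0],[1,0,0,0,0],[0,0,0,0,0],[0,0,0,0,0]]]' >/dev/null
python3 s.py
python3 -m inch '[[[1,0,0,0,0],[1,0,0,0,0],[0.5,0,0,0,0],[0,0,0,0,0],[0,0,0,0,0]]]' >/dev/null
python3 s.py
```

```text
pos [ 483.7 -129.7  107.4] yaw 1.59 F [ 0.7  0.1 -0.5] M [0.08 0.01 0.02] q6 -2.07 tilt [ 0.002 -0.007] t 21.68
pos [ 485.5 -130.9   82.1] yaw 1.59 F [ 0.5  0.5 -0.4] M [0.05 0.04 0.02] q6 -2.07 tilt [ 0.006 -0.009] t 22.1
```

```bash
python3 -m inch '[[[0.3,0,0.3,0,0],[0.7,0,0,0,0],[0.5,0,0,0,0],[0,0,0,0,0],[0,0,0,0,0]]]' >/dev/null
python3 s.py
python3 -m inch '[[[0.2,0,0,0,0]]]' >/dev/null; python3 s.py
```

```text
pos [ 489.5 -131.2   66. ] yaw 1.59 F [ 0.1 -0.1 -1. ] M [ 0.02  0.06 -0.04] q6 -2.06 tilt [ 0.007 -0.01 ] t 22.52
pos [ 489.7 -131.3   64. ] yaw 1.59 F [ 0.6 -0.1 -1. ] M [0.05 0.04 0.01] q6 -2.06 tilt [ 0.008 -0.01 ] t 22.6
```

```bash
python3 -m inch '[[[0.15,0,-0.1,0,0]]]' >/dev/null; python3 s.py
python3 -m inch '[[[0.1,0,0,0,0]]]' >/dev/null; python3 s.py
python3 -m inch '[[[0.08,0,0,0,0]]]' >/dev/null; python3 s.py
```

```text
pos [ 488.9 -131.3   62.4] yaw 1.59 F [-0.4  0.5 -1.3] M [0.05 0.06 0.01] q6 -2.06 tilt [ 0.008 -0.01 ] t 22.68
pos [ 488.5 -131.3   61.3] yaw 1.59 F [-2.5 -0.6  6.8] M [-0.01  0.29  0.02] q6 -2.06 tilt [ 0.007 -0.01 ] t 22.77
pos [ 488.2 -131.4   60.9] yaw 1.59 F [-3.1 -0.2  7.1] M [ 0.07  0.17 -0.05] q6 -2.06 tilt [ 0.007 -0.01 ] t 22.85
```

The block touched the floor at TCP z = 61 mm, as predicted. Open part way and withdraw straight up.

```bash
python3 -m inch '[[[0,0,0,0,0.62],[0,0,0,0,0.62],[0,0,0,0,0.62],[0,0,0,0,0.62],[0,0,0,0,0.62]]]'
python3 s.py
```

```text
time: 23.27
position: [0.4888, -0.1317, 0.0616]
tool_rot: [-0.011, 0.704, 0.003, 0.71]
ft_force: [1.0, 0.1, -0.3]
grip_width: 0.0536
pos [ 488.8 -131.7   61.6] yaw 1.59 F [ 1.   0.1 -0.3] M [ 0.    0.01 -0.03] q6 -2.06 tilt [ 0.009 -0.011] t 23.27
```

```bash
python3 -m inch '[[[-0.8,0,0,0,0.62],[-1.5,0,0,0,0.62],[-2,0,0,0,0.62],[-2.5,0,0,0,0.62],[-3,0,0,0,0.62],[-3,0,0,0,0.62],[-2,0,0,0,0.62],[0,0,0,0,0.62]]]'
python3 s.py
python3 -m inch '[[[0,2,-2,0,0.62],[0,3,-2,0,0.62],[0,3,-2,0,0.62],[0,3,-1,0,0.62],[0,3,0,0,0.62],[0,2,0,0,0.62],[0,0,0,0,0.62],[0,0,0,0,0.62]]]'
python3 - <<'E'
from h import *
for n,i in(('top',(200,330,370,460)),):
    cv2.imwrite('pics/top4.png',cv2.resize(camera('top')[130:330,240:520,::-1],None,fx=2.8,fy=2.8,interpolation=cv2.INTER_CUBIC))
cv2.imwrite('pics/sc4.png',cv2.resize(camera('scene')[130:320,190:410,::-1],None,fx=3,fy=3,interpolation=cv2.INTER_CUBIC))
E
```

```text
time: 23.93
position: [0.4863, -0.1292, 0.2175]
tool_rot: [-0.01, 0.705, 0.004, 0.709]
ft_force: [1.3, 0.4, -0.0]
grip_width: 0.0536
pos [ 486.3 -129.2  217.5] yaw 1.59 F [ 1.3  0.4 -0. ] M [-0.04 -0.03 -0.05] q6 -2.07 tilt [ 0.005 -0.009] t 23.93
time: 24.6
position: [0.4083, 0.0331, 0.2153]
tool_rot: [-0.01, 0.704, 0.001, 0.71]
ft_force: [-0.4, 1.8, -0.8]
grip_width: 0.0539
```

View pics/top4.png

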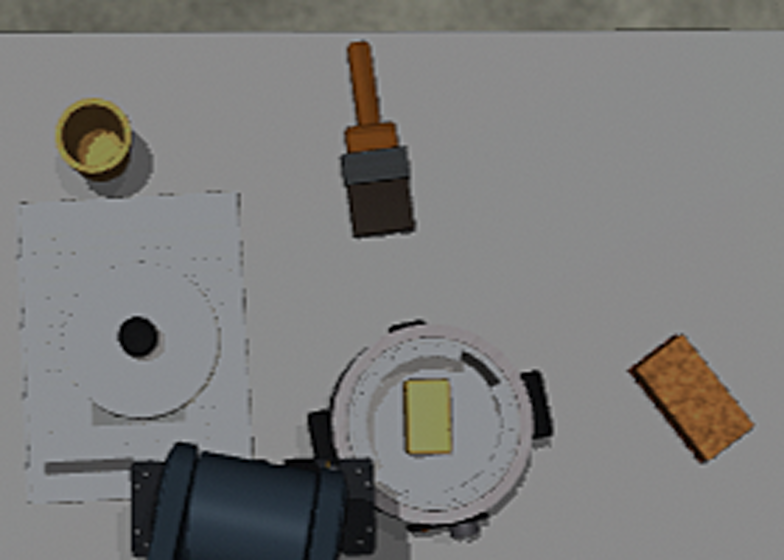

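View pics/sc4.png

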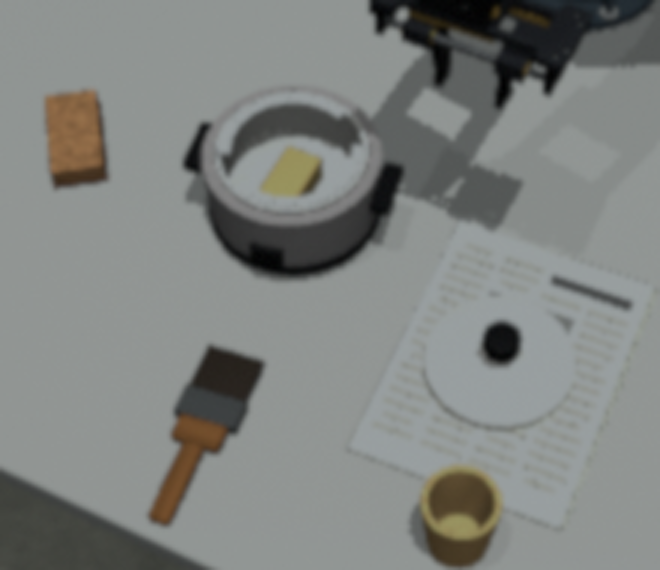

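The wax lies flat on the pot floor, top centre at crop (429,416). The lid stands knob up on the paper, knob at (138,336). The bystanders haven't moved and the arm is clear. I'll check the numbers, then hand in.

```bash
python3 - <<'E'
from h import *
f=lambda x,y:(240+x/2.8,130+y/2.8)
w=world("top",f(429,416),.073);k=world("top",f(138,336),.0605);print("wax off",(w[:2]-[.480,-.1295]).round(3),"knob off paper",(k[:2]-[.5575,.15]).round(3))
for n,p,z in(("cup",f(94,138),.085),("cork",f(691,398),.028)):print(n,world("top",p,z).round(3))
if np.hypot(*(w[:2]-[.480,-.1295]))<.035 and np.abs(k[:2]-[.5575,.15]).max()<.04: print(robot.hand_in())
E
```

```text
wax off [ 0.004 -0.003] knob off paper [ 0.003 -0.007]
cup [0.748 0.184 0.085]
cork [ 0.504 -0.39   0.028]
the job is handed in; nothing more can be done
None
```

The wax block is in the pot and the lid is on the newspaper. I handed the job in at about 25 s of the 67 s allowed.

- **Lid:** I turned it anticlockwise in small steps, testing with a light lift each time. It was locked at 22–25 N on most of these lifts. It came free after about 0.58 rad, with only its weight (about 2.7 N) on the wrist. I then lifted it off and set it down at under 10 N.
- **Wax:** I picked the smallest of the three pale blocks (about 69 x 41 mm measured) and lowered it until it touched the pot floor at about 7 N. I then opened the gripper part way and withdrew straight up.

**Last checks:**
- The wax lies flat, about 5 mm from the pot's centre.
- The knob is up and within 8 mm of the paper's centre.
- The cup and cork are within about 2 mm of where they started. The brush I checked only by eye, and it looked unmoved.
- The arm is clear of everything.

**What did not go perfectly:** the knob slipped 2–3 mm in the fingers during the early lift tests, before I tightened the grip. Also, a wrong-way correction set the wax down about 9 mm off centre by the tool reading. The top camera put it nearer, at 5 mm; both are within the 45 mm limit.

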